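Tighten the nut deep in a microscope column foot

ROBOT

A 7-joint arm with a two-finger parallel gripper is mounted at the origin on the work surface. World frame = base frame: x ahead of the robot, y to its left, z up, the work surface at z = 0. Lengths are in m, angles in rad, forces in N, time in s.
With the tool pointing down it reaches from about 0.4 to 0.85 m from the base axis. Payload 6.9 kg.
Tool frame: the origin (TCP) lies between the finger pads; the fingertips stand 17 mm ahead of it and the grasp point (between the pads) lies 2 mm behind it; z points along the fingers, y is the line along which they close (so a half turn about z gives the same grasp; the last joint's range is limited). The gripper opens to 85 mm and grips with 20 to 120 N. Pads are 22 mm wide; open, the fingers measure 114 mm over their backs; the gripper's body (76 mm by 85 mm) begins 54 mm behind the grasp point. The pads swing forward as they close: fully open they stand 13 mm farther back than shut.
Start: joints at [1.266, 0.507, -0.238, 1.5, 0.126, 1.149, -0.155], TCP at [0.25, -0.573, 0.248] pointing down, gripper open.
Joint ranges: [-3.08, 3.08], [-0.24, 2.05], [-1.43, 1.35], [0, 2.5], [-1.52, 4.66], [0.17, 1.96], [-2.89, 2.89]. Speed limits (rad/s): [2.39, 2.39, 3.14, 3.14, 3.14, 3.14, 3.14].

INTERFACE

Orientations are given as a rotation vector (axis times angle).
In Python, from station import get_obs, get_image, calibration, close_job gives the robot as it stands.
- The arm moves only by the tool carry_out, never from a script. Its argument "rows" is a list that holds one entry, the list of rows, each a list of 5 numbers: the finger opening in m, from 0 to 0.0854, then the shift along the world's x, y, z in m, then the turn about the world's z in degrees. A call has 1 to 8 rows; each row is the pose to reach, as a shift and turn from the pose commanded when the call began; what a row does not reach only later rows make up. A row lasts 1/8 s, in which the tool goes at most 62.5 mm and 10.7 degrees, less where a joint would pass 70% of its speed; a pose out of reach is approached as far as the arm can. A call with a gripper value outside its range is refused whole. The fingers move at their own pace and stop on an object; "force" is the grip in N (left out, the last holds). Time passes only in rows, so rows that repeat a pose let the fingers close. It gives the time, the measured TCP pose, the force, the opening and the grip force at its end, in the units of the state.
- get_obs(): the state, without advancing time (a new reading comes with each control period).
- get_image(name): name is "side" or "top" or "wrist"; returns (picture, depth): 480x640x3 uint8, red, green, blue; 480x640 float32, m along the optical axis (not along the pixel's ray), 0 where there is no reading.
- calibration(name): a dict with "intrinsics" (3x3 intrinsics, pixels), "dist_coeffs" ([k1, k2, p1, p2, k3] as OpenCV has them; the pictures are not rectified), "rvec" (rotation vector, rad) and "tvec" (3), from world to camera coordinates, as OpenCV has them. Camera axes: x right, y down, z forward; pixel columns grow to the right and rows downward; lengths in m; the calibration is good to about 2 mm. A picture is of the moment at which its call begins: read the wrist's pose just before it. calibration takes no time and is no camera call; for the wrist camera it gives the pose at the moment of the call.
- close_job(): hands the job in; it is judged then, once.
The state is a dict: "clock": time; "joints": joint angles; "joint_velocities": joint speeds; "tau": joint torques, N m; "ee_pos": TCP position; "tcp_rot": TCP orientation; "contact_force": force on the tool from outside, world axes, zero at the start; "wrist_torque": the same for the moment, N m; "width": finger opening in m; "grip_force": force on a finger pad.
Only numpy, scipy, OpenCV 4.12 (cv2) and the standard library are available. Lean on these libraries where they do the work, as an engineer would, in place of code of your own. Each camera call takes 0.05 s, during which the arm holds its last target. There are 200 camera calls.

TASK

Take the blue-handled socket key from its sloping rest, stand it upright down the deep bore of the microscope column foot so that its socket goes fully over the brass nut at the bottom, and let go of it. Then take the key again and turn it clockwise (seen from above) until the nut comes up tight against its stop, and leave the key standing fully down on the nut. Leave the other things on the bench where they are.

Things in the scene. Friction and masses are not known exactly. Their poses are not given: they have to be found in the camera images.
- key: Loose steel T-handled socket key, 186 mm long, about 0.4 kg, centre of mass near z = 75 mm. Origin: centre of the open socket end; z runs towards the handle. Socket z 0 to 40 mm: 38.6 mm across flats outside (45 over corners); hexagonal hole 30.6 mm across flats, 30 mm deep, flats facing the key's +-x and every 60 degrees. Above it a square shaft, 16 x 16 mm, faces along x and y.
- key_grip (a point): Point on the key's axis 132 mm from the socket end (axes as the key's): bare square shaft (z 40 to 172 mm). At the start the key leans 38 degrees from upright, handle up towards the rest's +x, crossbar level, key's +x side down; here it can be pinched across its y faces from above.
- crossbar (a point): Centre of the key's blue crossbar, 179 mm from the socket end; axes as the key's. The bar is 110 mm long (along y), 16 mm wide (x) and 14 mm high (z 172 to 186 mm of the key).
- rest: Fixed grey sloping rest, base 190 x 90 x 12 mm; origin under its centre. It holds the key leaning 38 degrees from upright: the socket in an open-topped trough with an end stop (low end, towards the rest's -x), the shaft in a small saddle 78 to 90 mm from the socket end. The key lifts straight up out of it.
- foot: Fixed microscope column foot: grey plate 190 x 150 mm, 15 mm thick, with an upright dark steel sleeve at its centre (80 mm outside diameter, top at 95 mm). Low ribs (60 mm high) run from the sleeve along x. Origin under the centre, z up.
- bore_mouth (a point): Centre of the sleeve's open top, 95 mm above the table. The bore is 52 mm in diameter and 80 mm deep.
- bore_floor (a point): Centre of the flat bottom of the bore, 15 mm above the table. With the socket fully over the nut, the key stands on this floor (key origin here).
- nut_top (a point): Top of the brass nut on the bore's axis, 28 mm above the bore floor; turns with the nut. Hexagon 28 mm across flats and 20 mm high, flats facing this point's +-x and every 60 degrees, with an 8 mm conical crown. The socket goes over it if the key's x axis matches the point's within about 10 degrees, at any multiple of 60 degrees.
- nut (a joint): Turn of the nut, rad, growing clockwise seen from above. It starts at 0.7 to 1.3 and is tight against a hard stop at 3.0. It turns with an even drag of about 0.2 N m and stays where it is left. The socket has about 0.19 rad of play on it either way.
- blower: Blue rubber air blower standing nozzle up, 64 mm diameter, 105 mm high; origin under it. Bystander.
- objective: Black and silver objective lens standing up, 42 mm diameter, 54 mm high; origin under it. Bystander.
- wipes: White bottle, 52 mm diameter, 110 mm high; origin under it. Bystander.
- mount: Clear round specimen mount, 40 mm diameter, 22 mm high; origin under it. Bystander.
- driver: Red-handled screwdriver lying down, 160 mm long. Bystander.
- samples: Open white divided sample box 110 x 140 x 35 mm; origin under it. Bystander.
Mind the look-alikes: they are no part of the job. What is shaped like the foot but brown is not meant.

How it is judged:
By the outcome, as a careful person would: the job done as asked, in the order asked, and still so for the second after the job is handed in, with the robot touching nothing.
It also fails if it takes over 64 s, if anything falls off the work surface, if the arm or the gripper's body presses on something with over 40 N, if the wrist force passes 120 N, or if a joint passes its speed limit or range.

## Working session

There is one attempt and no reset: what is moved stays moved. The work goes in short steps, Python scripts to look and compute and a tool call to move; the robot and the scene stay as the last step left them, time stands still between calls to the robot, and variables do not carry over. Pictures are saved under pics/ and viewed, at most 10 in all, crops included, and the job is handed in when it is done.

Besides the shell and the picture viewer there is one more tool, called as name(argument=value, ...) on one line, values as JSON. carry_out: Moves the arm, as the interface text tells. Its arguments: {"type":"object","properties":{"rows":{"type":"array","items":{"type":"array","items":{"type":"array","items":{"type":"number"}}}},"force":{"type":"number"}},"required":["rows"]}

```bash
mkdir -p pics; cat > h.py <<'E'
import numpy as np, cv2
from station import get_obs,get_image,calibration,close_job
def cal(n):
    c=calibration(n);K=np.array(c["intrinsics"],float);d=np.array(c["dist_coeffs"],float)
    R=cv2.Rodrigues(np.array(c["rvec"],float))[0];t=np.array(c["tvec"],float).ravel();return K,d,R,t
def ray(C,uv):
    K,d,R,t=C;p=cv2.undistortPoints(np.array(uv,float).reshape(-1,1,2),K,d).reshape(-1,2)
    v=np.c_[p,np.ones(len(p))]@R;return -R.T@t,v
def plane(C,uv,z):
    o,v=ray(C,uv);return o+v*((z-o[2])/v[:,2])[:,None]
def pts(C,dep,uv):
    uv=np.array(uv).reshape(-1,2).astype(int);o,v=ray(C,uv);return o+v*dep[uv[:,1],uv[:,0]][:,None]
def proj(C,P):
    K,d,R,t=C;return cv2.projectPoints(np.array(P,float).reshape(-1,1,3),cv2.Rodrigues(R)[0],t,K,d)[0].reshape(-1,2)
def snap(n,f=None):
    C=cal(n);im,dp=get_image(n)
    if f: cv2.imwrite(f"pics/{f}.png",im[:,:,::-1]);np.save(f"pics/{f}.npy",dp)
    return C,im,dp
E
python3 - <<'E'
from h import *
o=get_obs();print({k:np.round(v,3) for k,v in o.items()})
for n in("top","side"):
    C,_,d=snap(n,n+"0");print(n,(-C[2].T@C[3]).round(3),C[2][2].round(2),(d>0).mean())
E
```

```text
{'clock': np.float64(0.0), 'joints': array([ 1.265,  0.508, -0.238,  1.501,  0.126,  1.149, -0.155]), 'joint_velocities': array([-0.   , -0.001,  0.001,  0.001,  0.001,  0.   ,  0.002]), 'tau': array([ 0.0000e+00, -6.2059e+01, -2.1870e+00, -2.4965e+01,  1.3000e-02,
        1.2000e-02, -0.0000e+00]), 'ee_pos': array([ 0.249, -0.573,  0.247]), 'tcp_rot': array([-3.074e+00, -6.400e-01,  1.000e-03]), 'contact_force': array([ 0.158, -0.072, -0.117]), 'wrist_torque': array([ 0.036,  0.013, -0.018]), 'grip_force': np.float64(0.0), 'width': np.float64(0.086)}
top [0.359 0.018 1.412] [ 0.12 -0.02 -0.99] 0.995859375
side [-0.111 -0.932  0.761] [ 0.49  0.73 -0.48] 0.9898372395833334
```

View pics/top0.png

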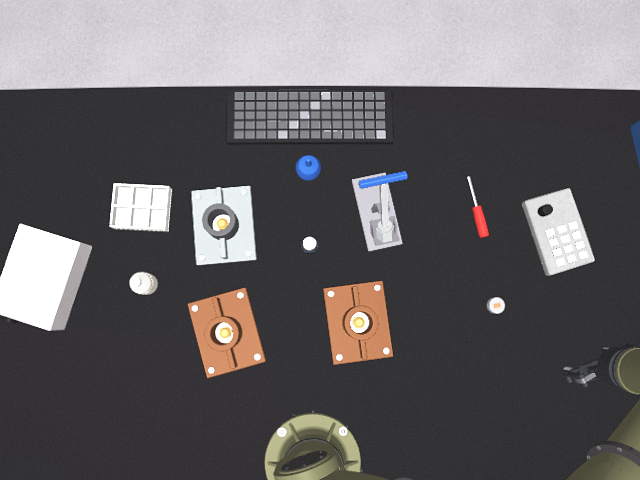

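View pics/side0.png

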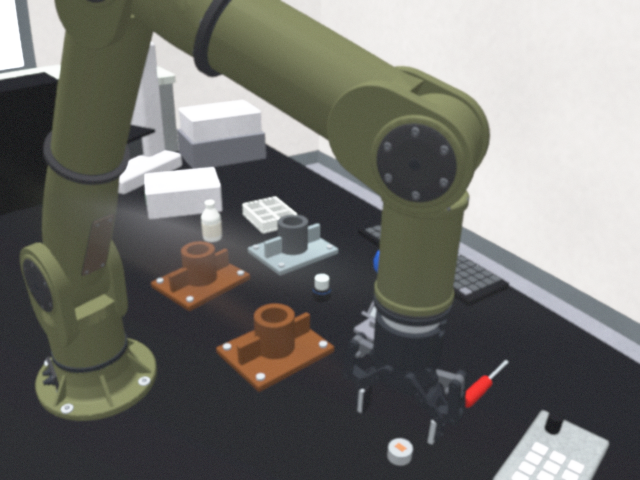

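The top view shows the key's blue bar around (384,180) with its socket at (385,230). The grey foot's sleeve is at (220,222), and there are brown look-alikes at (227,333) and (358,322). In the side view the grey foot is at (293,237), but the arm hides the key.

```bash
cat >> h.py <<'E'
def bluebar(C,im,roi,zc):
    hsv=cv2.cvtColor(im,cv2.COLOR_RGB2HSV);m=cv2.inRange(hsv,(100,120,60),(125,255,255));k=np.zeros_like(m);x0,y0,x1,y1=roi;k[y0:y1,x0:x1]=m[y0:y1,x0:x1]
    return k
E
python3 - <<'E'
from h import *
C=cal("top");im=cv2.imread("pics/top0.png")[:,:,::-1];d=np.load("pics/top0.npy")
m=bluebar(C,im,(340,150,430,210),0);ys,xs=np.nonzero(m)
P=pts(C,d,np.c_[xs,ys]);P=P[(P[:,2]>.1)]
print("bar n",len(P),"z pct",np.percentile(P[:,2],[5,50,95]).round(3))
r=cv2.minAreaRect(P[:,:2].astype(np.float32));print("bar",r,"reach",np.hypot(*r[0]))
# foot sleeve top by depth
Y,X=np.mgrid[170:280,170:280];uv=np.c_[X.ravel(),Y.ravel()];Q=pts(C,d,uv);s=Q[(Q[:,2]>.088)&(Q[:,2]<.102)]
c,R=cv2.minEnclosingCircle(s[:,:2].astype(np.float32));print("sleeve",len(s),c,R,np.median(s[:,2]))
s=Q[(Q[:,2]>.009)&(Q[:,2]<.022)];print("plate",cv2.minAreaRect(s[:,:2].astype(np.float32)))
Ct=cal("wrist");o=get_obs();print("wristcam",(-Ct[2].T@Ct[3]).round(3),Ct[2].round(2),Ct[0].round(0).tolist())
E
```

```text
bar n 391 z pct [0.187 0.193 0.198]
bar ((0.5367100238800049, -0.06950829923152924), (0.0798962414264679, 0.38775014877319336), 52.22068405151367) reach 0.5411922517879716
sleeve 520 (0.5814085602760315, 0.21962125599384308) 0.040038902312517166 0.09437444040169207
plate ((0.5835819840431213, 0.22457116842269897), (0.27366748452186584, 0.2572987973690033), 85.81355285644531)
wristcam [ 0.323 -0.541  0.373] [[ 0.4  -0.92 -0.  ]
 [-0.87 -0.38  0.32]
 [-0.29 -0.13 -0.95]] [[390.0, 0.0, 322.0], [0.0, 390.0, 244.0], [0.0, 0.0, 1.0]]
```

carry_out(rows=[[[0.085, 0.03, 0.03, 0.04, 0], [0.085, 0.06, 0.08, 0.08, 0], [0.085, 0.09, 0.13, 0.12, 0], [0.085, 0.12, 0.18, 0.15, 0], [0.085, 0.15, 0.23, 0.15, 0], [0.085, 0.18, 0.28, 0.15, 0], [0.085, 0.2, 0.33, 0.15, 0], [0.085, 0.21, 0.35, 0.15, 0]]])

```text
clock: 1.1
ee_pos: [0.4609, -0.2185, 0.3985]
tcp_rot: [-3.072, -0.65, -0.001]
contact_force: [-1.1, -0.6, 0.5]
width: 0.0851
grip_force: 0.0
```

```bash
python3 - <<'E'
from h import *
o=get_obs();print(o["ee_pos"].round(3),o["tcp_rot"].round(3),o["joints"].round(3),cv2.Rodrigues(np.array(o["tcp_rot"]))[0].round(2).tolist())
C,im,d=snap("wrist","w1");print((-C[2].T@C[3]).round(3));snap("side","s1")
m=bluebar(C,im,(0,0,640,480),0)
n,l,st,ce=cv2.connectedComponentsWithStats(m);print([(s.tolist(),c.round().tolist()) for s,c in zip(st,ce) if s[4]>200])
E
```

```text
[ 0.461 -0.218  0.398] [-3.072e+00 -6.500e-01 -1.000e-03] [ 0.689  0.246 -0.396  1.508  0.094  1.407 -0.865] [[0.91, 0.4, 0.0], [0.4, -0.91, 0.0], [0.0, -0.0, -1.0]]
[ 0.534 -0.186  0.524]
[([0, 0, 640, 480, 307100], [320.0, 240.0])]
```

View pics/w1.png

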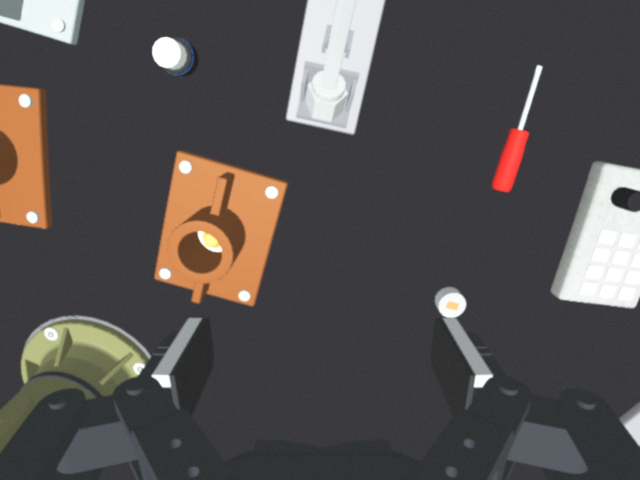

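Wrist picture: the key's socket is at (327,95) and the bar is off the top edge. The brown look-alike is at (205,245). I'm moving forward so the bar and the foot come into view.

carry_out(rows=[[[0.085, 0.04, 0.02, 0.0, 0], [0.085, 0.08, 0.05, 0.0, 0], [0.085, 0.12, 0.08, 0.0, 0], [0.085, 0.16, 0.11, 0.0, 0], [0.085, 0.18, 0.12, 0.0, 0], [0.085, 0.18, 0.12, 0, 0]]])

```text
clock: 1.95
ee_pos: [0.6403, -0.1033, 0.3966]
tcp_rot: [-3.074, -0.642, 0.003]
contact_force: [-0.8, -0.3, 0.2]
width: 0.0852
grip_force: 0.0
```

```bash
python3 - <<'E'
from h import *
o=get_obs();print(o["ee_pos"].round(3),o["joints"].round(3))
C,im,d=snap("wrist","w2");print((-C[2].T@C[3]).round(3));snap("side","s2")
m=bluebar(C,im,(0,0,640,480),0);cv2.imwrite("pics/m2.png",m)
n,l,st,ce=cv2.connectedComponentsWithStats(m);print([(s.tolist(),c.round().tolist()) for s,c in zip(st,ce) if s[4]>200])
E
```

```text
[ 0.64  -0.103  0.397] [ 0.348  0.5   -0.431  1.132  0.201  1.551 -1.198]
[ 0.714 -0.071  0.521]
[([0, 0, 640, 480, 302046], [319.0, 241.0]), ([238, 52, 56, 59, 2555], [265.0, 81.0]), ([325, 202, 124, 43, 2520], [388.0, 223.0])]
```

View pics/w2.png

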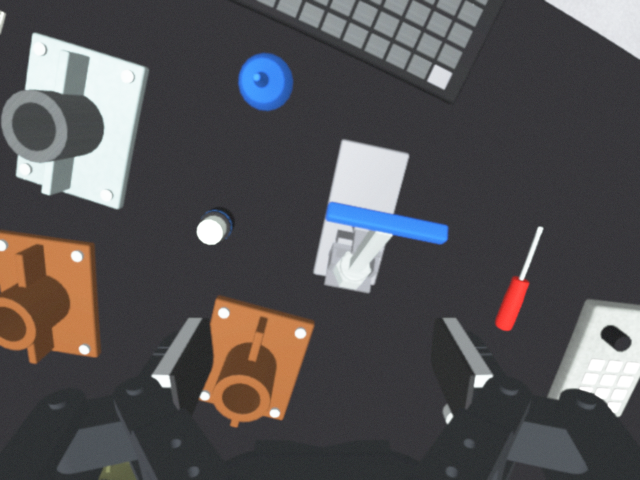

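```bash
cat >> h.py <<'E'
def ends(m):
    c=max(cv2.findContours(m,0,1)[0],key=cv2.contourArea);b=cv2.boxPoints(cv2.minAreaRect(c))
    e=[np.linalg.norm(b[i]-b[(i+1)%4]) for i in range(4)];i=int(np.argmin(e[:2]))
    A=(b[i]+b[(i+1)%4])/2;B=(b[(i+2)%4]+b[(i+3)%4])/2
    return np.array([A,B] if A[0]<B[0] else [B,A])
def tri(C1,u1,C2,u2):
    o1,v1=ray(C1,u1);o2,v2=ray(C2,u2);out=[]
    for a,b in zip(v1,v2):
        s=np.linalg.lstsq(np.c_[a,-b],o2-o1,rcond=None)[0];p,q=o1+s[0]*a,o2+s[1]*b;out.append(np.r_[(p+q)/2,np.linalg.norm(p-q)])
    return np.array(out)
E
python3 - <<'E'
from h import *
Ct=cal("top");it=cv2.imread("pics/top0.png")[:,:,::-1];Cw=cal("wrist");iw=cv2.imread("pics/w2.png")[:,:,::-1];dw=np.load("pics/w2.npy")
et=ends(bluebar(Ct,it,(340,150,430,210),0));mw=bluebar(Cw,iw,(300,180,470,260),0);ew=ends(mw);print(et,ew)
T=tri(Ct,et,Cw,ew);print(T.round(4),"c",T.mean(0).round(4),"len",np.linalg.norm(T[0,:3]-T[1,:3]),"yaw of left end",np.degrees(np.arctan2(*(T[0]-T[1])[[1,0]])))
ys,xs=np.nonzero(cv2.erode(mw,np.ones((3,3))));P=pts(Cw,dw,np.c_[xs,ys]);print("depth z",np.percentile(P[:,2],[5,50,95]).round(4),"xy",P.mean(0).round(4))
# rest base yaw & position in wrist
Y,X=np.mgrid[120:310,290:430];Q=pts(Cw,dw,np.c_[X.ravel(),Y.ravel()]);s=Q[(Q[:,2]>.007)&(Q[:,2]<.017)];print("rest",cv2.minAreaRect(s[:,:2].astype(np.float32)),len(s))
s=Q[(Q[:,2]>.024)];hi=s[np.argsort(s[:,2])];
for z in np.arange(.025,.2,.0125):
    t=s[abs(s[:,2]-z)<.006];print(z.round(4),len(t),t.mean(0).round(3),t.min(0).round(3)[:2],t.max(0).round(3)[:2])
# sleeve in wrist
Y,X=np.mgrid[60:190,0:150];Q=pts(Cw,dw,np.c_[X.ravel(),Y.ravel()]);s=Q[(Q[:,2]>.09)&(Q[:,2]<.1)]
print("sleeve",cv2.minEnclosingCircle(s[:,:2].astype(np.float32)),np.median(s[:,2]))
s=Q[(Q[:,2]>.009)&(Q[:,2]<.022)];print("plate",cv2.minAreaRect(s[:,:2].astype(np.float32)))
E
```

```text
[[359.0193  184.09616]
 [407.0962  174.48077]] [[325.67307 210.63461]
 [448.17307 235.13461]]
[[ 0.6412 -0.1068  0.1958  0.0017]
 [ 0.6635 -0.2148  0.1957  0.0026]] c [ 0.6523 -0.1608  0.1957  0.0021] len 0.11028932705238235 yaw of left end 101.65338662016524
depth z [0.19   0.1944 0.1974] xy [ 0.6527 -0.1631  0.1944]
rest ((0.6121843457221985, -0.17137999832630157), (0.19044917821884155, 0.09077629446983337), 11.714011192321777) 5241
0.025 23 [ 0.584 -0.159  0.028] [ 0.575 -0.171] [ 0.588 -0.152]
0.0375 130 [ 0.565 -0.164  0.038] [ 0.534 -0.207] [ 0.588 -0.151]
0.05 430 [ 0.552 -0.177  0.051] [ 0.52  -0.217] [ 0.587 -0.147]
0.0625 513 [ 0.557 -0.178  0.062] [ 0.521 -0.218] [ 0.591 -0.147]
0.075 350 [ 0.558 -0.176  0.075] [ 0.535 -0.211] [ 0.609 -0.152]
0.0875 353 [ 0.564 -0.179  0.086] [ 0.543 -0.197] [ 0.617 -0.157]
0.1 159 [ 0.594 -0.169  0.102] [ 0.567 -0.187] [ 0.617 -0.156]
0.1125 209 [ 0.595 -0.167  0.112] [ 0.577 -0.188] [ 0.612 -0.158]
0.125 94 [ 0.595 -0.172  0.125] [ 0.588 -0.183] [ 0.61  -0.163]
0.1375 110 [ 0.605 -0.17   0.137] [ 0.596 -0.181] [ 0.622 -0.161]
0.15 118 [ 0.614 -0.168  0.15 ] [ 0.606 -0.178] [ 0.632 -0.159]
0.1625 124 [ 0.623 -0.166  0.163] [ 0.616 -0.177] [ 0.634 -0.158]
0.175 116 [ 0.631 -0.165  0.175] [ 0.626 -0.175] [ 0.637 -0.157]
0.1875 1061 [ 0.651 -0.153  0.191] [ 0.632 -0.205] [ 0.667 -0.108]
sleeve ((0.5797913074493408, 0.2158011943101883), 0.04067472741007805) 0.09461527647837717
plate ((0.580139696598053, 0.21521487832069397), (0.1894431859254837, 0.15204039216041565), 5.03358268737793)
```

Bar centre is about (0.6525, -0.161, 0.192): its 110 mm length matches and its height is right for the lean. Rest yaw is 11.7°. The foot axis is about (0.580, 0.216), with its top at 0.0945. Next I'll look down the bore for the nut's angle.

carry_out(rows=[[[0.085, -0.02, 0.04, 0.0, 0], [0.085, -0.04, 0.09, 0.0, 0], [0.085, -0.06, 0.14, 0.0, 0], [0.085, -0.08, 0.19, -0.03, 0], [0.085, -0.11, 0.24, -0.08, 0], [0.085, -0.13, 0.28, -0.13, 0], [0.085, -0.134, 0.29, -0.17, 0], [0.085, -0.134, 0.29, -0.17, 0]]])

```text
clock: 3.05
ee_pos: [0.5027, 0.1858, 0.2258]
tcp_rot: [3.074, 0.643, -0.01]
contact_force: [-0.2, -0.9, 0.1]
width: 0.0849
grip_force: 0.0
```

```bash
python3 - <<'E'
from h import *
o=get_obs();print(o["ee_pos"].round(3),o["joints"].round(3))
C,im,d=snap("wrist","w3");print((-C[2].T@C[3]).round(3));snap("side","s3")
u=proj(C,[[.58,.216,.035],[.58,.216,.095]]);print(u)
x,y=u[0].astype(int);c=im[max(y-60,0):y+60,max(x-60,0):x+60];print(c.shape)
cv2.imwrite("pics/w3c.png",cv2.resize(c[:,:,::-1],None,fx=5,fy=5,interpolation=2))
Q=None
Y,X=np.mgrid[0:480,0:640];uv=np.c_[X.ravel(),Y.ravel()];Q=pts(C,d,uv);s=Q[(Q[:,2]>.09)&(Q[:,2]<.1)&(abs(Q[:,0]-.58)<.05)&(abs(Q[:,1]-.216)<.05)]
print("sleeve",cv2.minEnclosingCircle(s[:,:2].astype(np.float32)),np.median(s[:,2]))
E
```

```text
[0.503 0.186 0.226] [-0.06   0.418 -0.495  1.762  0.227  1.025 -1.798]
[0.577 0.218 0.35 ]
[[325.93160877 109.53915099]
 [326.98141766 108.86828474]]
(120, 120, 3)
sleeve ((0.5802576541900635, 0.21831370890140533), 0.040092404931783676) 0.09430617474139147
```

View pics/w3c.png

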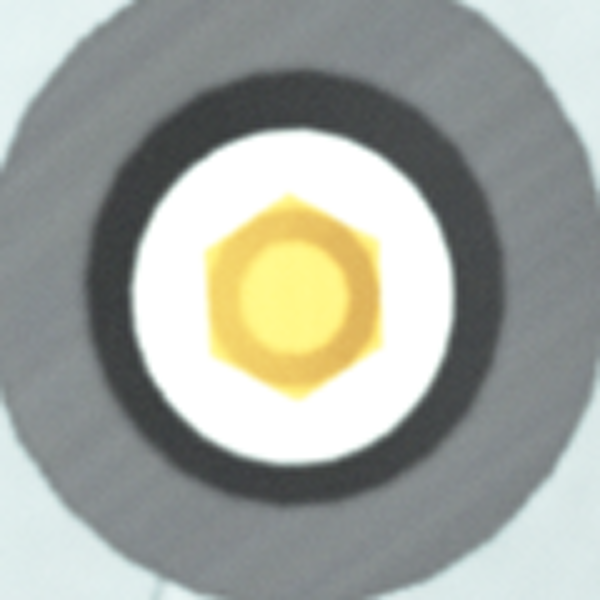

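The hexagonal brass nut is clear, with corners at crop pixels (290,195) and (298,400) and vertical flats on its left and right. Next I compute its angle and centre.

```bash
python3 - <<'E'
from h import *
C=cal("wrist");im=cv2.imread("pics/w3.png")[:,:,::-1];d=np.load("pics/w3.npy")
m=cv2.inRange(cv2.cvtColor(im,cv2.COLOR_RGB2HSV),(15,60,60),(35,255,255));k=np.zeros_like(m);k[60:160,275:375]=m[60:160,275:375]
c=max(cv2.findContours(k,0,1)[0],key=cv2.contourArea);P=plane(C,c.reshape(-1,2),.035)[:,:2]
ce=cv2.minAreaRect(P.astype(np.float32));print(ce)
mid=np.array(ce[0]);v=P-mid
best=[]
for a in range(0,60):
    w=[max(v@[np.cos(t),np.sin(t)])-min(v@[np.cos(t),np.sin(t)]) for t in np.radians([a,a+60,a+120])];best.append(np.mean(w))
a=np.array(best);print("flat normal deg (mod60)",a.argmin(),a.min(),"corner",a.argmax(),a.max())
# phase of 6th harmonic of the radius
th=np.arctan2(v[:,1],v[:,0]);r=np.hypot(*v.T);print("corner phase",np.degrees(np.angle(np.sum((r-r.mean())*np.exp(6j*th)))/6)%60)
E
```

```text
((0.5852023363113403, 0.2180214673280716), (0.030027978122234344, 0.026555117219686508), 24.10787010192871)
flat normal deg (mod60) 55 0.027076889017314486 corner 26 0.03026577353921192
corner phase 26.225672194489576
```

Nut flats face about -4° (mod 60) and the bore axis is (0.580, 0.218). The key's x axis is at 11.7° and has to turn -15.7°. The tool can't tilt, so I'll grip the bar about 27 mm off-centre across its width, tip the key upright along an arc, then squeeze its faces flush.

carry_out(rows=[[[0.085, 0.01, -0.03, 0.04, 9], [0.085, 0.03, -0.08, 0.08, 19], [0.085, 0.05, -0.13, 0.1, 29], [0.085, 0.08, -0.18, 0.1, 39], [0.085, 0.1, -0.23, 0.1, 49], [0.085, 0.12, -0.28, 0.1, 59], [0.085, 0.14, -0.33, 0.1, 69], [0.085, 0.155, -0.373, 0.09, 78]]])

```text
clock: 4.15
ee_pos: [0.661, -0.1916, 0.3215]
tcp_rot: [1.984, 2.429, 0.002]
contact_force: [0.4, 1.2, 0.0]
width: 0.0853
grip_force: 0.0
```

carry_out(rows=[[[0.06, 0, 0, 0, 0], [0.045, 0, 0, 0, 0], [0.045, 0, 0, 0, 0]]])

```text
clock: 4.53
ee_pos: [0.6605, -0.1853, 0.32]
tcp_rot: [1.986, 2.432, 0.001]
contact_force: [0.6, 1.2, -0.3]
width: 0.0452
grip_force: 0.0
```

```bash
python3 - <<'E'
from h import *
o=get_obs();R=cv2.Rodrigues(np.array(o["tcp_rot"]))[0];print(o["ee_pos"].round(4),o["joints"].round(3),"yaw y",np.degrees(np.arctan2(R[1,1],R[0,1])),o["width"])
C,im,d=snap("wrist","w4");print((-C[2].T@C[3]).round(3))
m=bluebar(C,im,(0,0,640,480),0);n,l,st,ce=cv2.connectedComponentsWithStats(m);print([(s.tolist(),c.round().tolist()) for s,c in zip(st,ce) if s[4]>500])
ys,xs=np.nonzero(cv2.erode(m,np.ones((3,3))));P=pts(C,d,np.c_[xs,ys]);P=P[(abs(P[:,0]-.65)<.06)&(abs(P[:,1]+.16)<.08)&(P[:,2]>.15)]
print(np.percentile(P[:,2],[2,50,98]).round(4));r=cv2.minAreaRect(P[:,:2].astype(np.float32));print(r)
E
```

```text
[ 0.6605 -0.1853  0.32  ] [ 0.604  0.639 -0.753  1.184  0.423  1.469  0.116] yaw y 11.536004716401662 0.045169672683984544
[ 0.643 -0.106  0.445]
[([0, 0, 640, 480, 299586], [318.0, 242.0]), ([391, 0, 69, 52, 3040], [424.0, 23.0]), ([303, 116, 31, 165, 4551], [319.0, 197.0])]
[0.188  0.1929 0.1965]
((0.6518434882164001, -0.1601748764514923), (0.01808706298470497, 0.10963727533817291), 11.981555938720703)
```

View pics/w4.png

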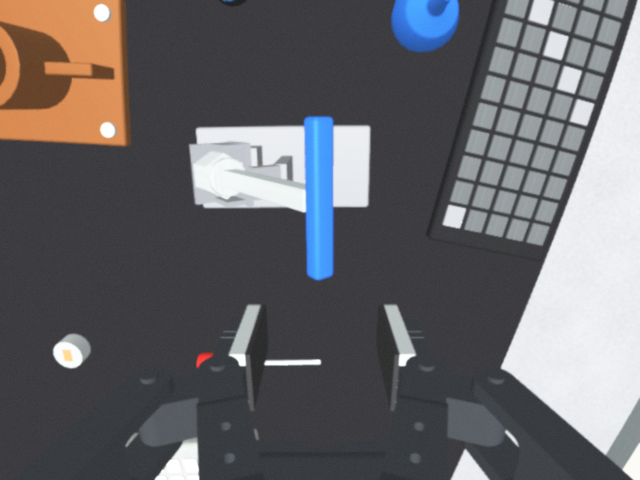

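Wrist picture: the bar runs from (319,118) to (319,278), parallel to the pads and between them, as it should. I'm lowering and closing.

carry_out(rows=[[[0.045, -0.003, -0.001, -0.05, 0], [0.045, -0.003, -0.001, -0.1, 0], [0.045, -0.003, -0.001, -0.134, 0], [0.045, -0.003, -0.001, -0.134, 0], [0.03, -0.003, -0.001, -0.134, 0], [0.015, -0.003, -0.001, -0.134, 0], [0.0, -0.003, -0.001, -0.134, 0], [0.0, -0.003, -0.001, -0.134, 0]]], force=35)

```text
clock: 5.58
ee_pos: [0.6592, -0.1866, 0.1867]
tcp_rot: [1.984, 2.43, 0.004]
contact_force: [2.3, 0.8, 6.4]
width: 0.0189
grip_force: 34.3
```

carry_out(rows=[[[0.0, 0, 0, 0, 0], [0.0, 0, 0, 0, 0]]])

```text
clock: 5.82
ee_pos: [0.6593, -0.1866, 0.1867]
tcp_rot: [1.984, 2.43, 0.004]
contact_force: [2.3, 1.1, 7.2]
width: 0.019
grip_force: 34.3
```

carry_out(rows=[[[0.0, -0.01, -0.002, 0.009, 0], [0.0, -0.02, -0.004, 0.018, 0], [0.0, -0.031, -0.006, 0.026, 0], [0.0, -0.042, -0.009, 0.033, 0], [0.0, -0.054, -0.011, 0.039, 0], [0.0, -0.066, -0.014, 0.044, 0], [0.0, -0.066, -0.014, 0.044, 0]]])

```text
clock: 6.7
ee_pos: [0.591, -0.2018, 0.2295]
tcp_rot: [1.987, 2.431, -0.001]
contact_force: [3.5, 0.2, 6.7]
width: 0.0168
grip_force: 35.9
```

```bash
python3 - <<'E'
from h import *
C,im,d=snap("wrist","w5");snap("side","s5");snap("top","t5")
im2=np.hstack([cv2.resize(cv2.imread("pics/w5.png"),(400,300)),cv2.resize(cv2.imread("pics/s5.png"),(400,300))]);cv2.imwrite("pics/v5.png",im2)
E
```

```text
(no output)
```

View pics/v5.png

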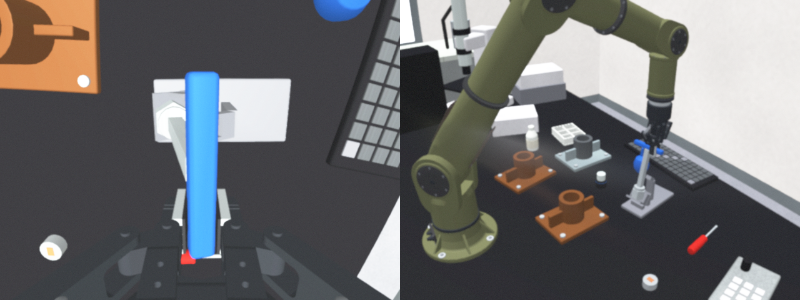

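The key is tipping up around its socket in the rest: the bar is in the pads in the wrist view and the shaft is still leaning a little. Continuing the arc, then squeezing and lifting.

carry_out(rows=[[[0.0, -0.01, -0.002, 0.005, 0], [0.0, -0.02, -0.004, 0.01, 0], [0.0, -0.03, -0.006, 0.015, 0], [0.0, -0.036, -0.0075, 0.02, 0], [0.0, -0.036, -0.0075, 0.025, 0]]])

```text
clock: 7.48
ee_pos: [0.5548, -0.209, 0.2535]
tcp_rot: [-1.988, -2.432, 0.001]
contact_force: [0.1, -0.5, -3.0]
width: 0.0157
grip_force: 35.1
```

carry_out(rows=[[[0.0, 0, 0, 0.0, 0], [0.0, 0, 0, 0.0, 0], [0.0, 0, 0, 0.02, 0], [0.0, 0, 0, 0.04, 0], [0.0, 0, 0, 0.06, 0], [0.0, 0, 0, 0.08, 0], [0.0, 0, 0, 0.08, 0]]], force=110)

```text
clock: 8.35
ee_pos: [0.5564, -0.2081, 0.3343]
tcp_rot: [1.985, 2.432, 0.002]
contact_force: [-0.4, 0.4, -4.0]
width: 0.014
grip_force: 108.0
```

```bash
python3 - <<'E'
from h import *
C,im,d=snap("wrist","w6");snap("side","s6")
im2=np.hstack([cv2.resize(cv2.imread("pics/w6.png"),(400,300)),cv2.resize(cv2.imread("pics/s6.png")[150:390,480:640],(400,600))[150:450] if 0 else cv2.resize(cv2.imread("pics/s6.png")[120:360,440:640],(250,300))]);cv2.imwrite("pics/v6.png",im2)
E
```

```text
(no output)
```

View pics/v6.png

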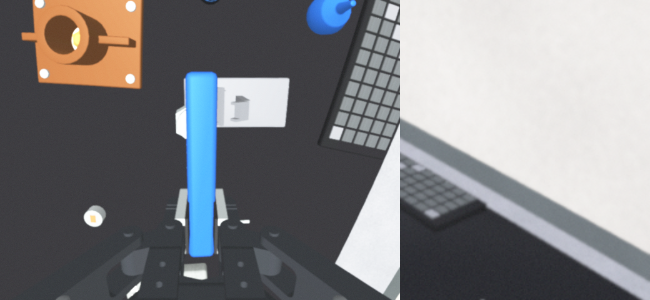

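The key is off the rest and flush in the pads; a 4 N load matches its weight. The socket shows at (178,122) in the wrist half. Now I'll measure how upright it is from depth in the side and wrist views.

```bash
cat >> h.py <<'E'
def axis(n,C,d,c,zt,rad=.05):
    Y,X=np.mgrid[0:480,0:640];Q=pts(C,d,np.c_[X.ravel(),Y.ravel()]);Q=Q[(np.hypot(*(Q[:,:2]-c).T)<rad)]
    for a in np.arange(zt-.185,zt+.01,.02):
        s=Q[(Q[:,2]>a)&(Q[:,2]<a+.02)]
        if len(s)>8:print(n,a.round(3),len(s),np.median(s,0).round(4),np.percentile(s[:,:2],2,axis=0).round(4),np.percentile(s[:,:2],98,axis=0).round(4))
E
python3 - <<'E'
from h import *
o=get_obs();p=o["ee_pos"];print(p.round(4));c=p[:2]-.027*np.array([.203,-.979]);print(c)
for n,f in(("wrist","w6"),("side","s6")): axis(n,cal(n),np.load(f"pics/{f}.npy"),c,p[2]+.01)
E
```

```text
[ 0.5554 -0.2084  0.3324]
[ 0.54992235 -0.18193203]
wrist 0.157 55 [ 0.522  -0.1751  0.1688] [ 0.5173 -0.1795] [ 0.527  -0.1712]
wrist 0.177 641 [ 0.5265 -0.187   0.1908] [ 0.5192 -0.2017] [ 0.5336 -0.1731]
wrist 0.317 13408 [ 0.547  -0.177   0.3357] [ 0.5338 -0.2275] [ 0.5678 -0.1349]
wrist 0.337 3131 [ 0.5522 -0.2003  0.3483] [ 0.533  -0.2202] [ 0.5723 -0.1932]
side 0.157 182 [ 0.5271 -0.2     0.1676] [ 0.5189 -0.2077] [ 0.5544 -0.1793]
side 0.177 250 [ 0.5334 -0.1948  0.1887] [ 0.5211 -0.2064] [ 0.5562 -0.1732]
side 0.197 96 [ 0.5374 -0.1902  0.2072] [ 0.5335 -0.1946] [ 0.5519 -0.1787]
side 0.217 109 [ 0.5386 -0.19    0.2272] [ 0.5344 -0.1941] [ 0.5525 -0.1781]
side 0.237 107 [ 0.5401 -0.1892  0.2475] [ 0.5361 -0.1939] [ 0.5532 -0.1781]
side 0.257 108 [ 0.5407 -0.1887  0.267 ] [ 0.5356 -0.1936] [ 0.5558 -0.1777]
side 0.277 112 [ 0.5419 -0.1885  0.2875] [ 0.538  -0.1942] [ 0.5571 -0.1786]
side 0.297 106 [ 0.543  -0.1879  0.3062] [ 0.5387 -0.1934] [ 0.5564 -0.1758]
side 0.317 352 [ 0.5422 -0.1863  0.3305] [ 0.5335 -0.2276] [ 0.5561 -0.1384]
side 0.337 273 [ 0.5461 -0.2135  0.3426] [ 0.5344 -0.2272] [ 0.5704 -0.138 ]
```

The lean is about 3° and the socket end is at (0.5395, -0.1875, 0.155). I'm carrying it over the bore with a turn of -15.6°.

carry_out(rows=[[[0.0, 0.004, 0.04, 0.01, -2], [0.0, 0.009, 0.1, 0.01, -4], [0.0, 0.014, 0.16, 0.01, -7], [0.0, 0.019, 0.22, 0.01, -10], [0.0, 0.024, 0.28, 0.01, -13], [0.0, 0.03, 0.34, 0.01, -15], [0.0, 0.034, 0.385, 0.01, -15.6], [0.0, 0.034, 0.402, 0.01, -15.6]]])

```text
clock: 9.45
ee_pos: [0.5884, 0.1972, 0.3418]
tcp_rot: [-2.292, -2.145, 0.002]
contact_force: [-0.1, 0.5, -3.6]
width: 0.0133
grip_force: 108.0
```

carry_out(rows=[[[0.0, 0, 0, -0.015, 0], [0.0, 0, 0, -0.03, 0], [0.0, 0, 0, -0.03, 0], [0.0, 0, 0, -0.03, 0]]])

```text
clock: 9.95
ee_pos: [0.5899, 0.1922, 0.3133]
tcp_rot: [2.301, 2.139, -0.0]
contact_force: [-0.4, 0.7, -3.5]
width: 0.0141
grip_force: 107.8
```

```bash
python3 - <<'E'
from h import *
o=get_obs();p=o["ee_pos"];R=cv2.Rodrigues(np.array(o["tcp_rot"]))[0];print(p.round(4),"yaw",np.degrees(np.arctan2(R[1,1],R[0,1])))
c=p[:2]+[0.0,.025]
for n in("wrist","side","top"):
    C,im,d=snap(n,n[0]+"7");
    if n!="top":axis(n,C,d,c,p[2]+.01,.035)
    Y,X=np.mgrid[0:480,0:640];Q=pts(C,d,np.c_[X.ravel(),Y.ravel()]);s=Q[(Q[:,2]>.09)&(Q[:,2]<.1)&(np.hypot(Q[:,0]-.58,Q[:,1]-.217)<.055)]
    if len(s)>20:print("sleeve",n,len(s),cv2.minEnclosingCircle(s[:,:2].astype(np.float32)),s[:,:2].min(0).round(4),s[:,:2].max(0).round(4))
a=cv2.resize(cv2.imread("pics/w7.png"),(400,300));u=proj(cal("side"),[.58,.218,.15])[0].astype(int);print(u)
b=cv2.resize(cv2.imread("pics/s7.png")[u[1]-75:u[1]+75,u[0]-100:u[0]+100],(400,300));cv2.imwrite("pics/v7.png",np.hstack([a,b]))
E
```

```text
[0.5899 0.1922 0.3133] yaw -4.17458546113653
wrist 0.138 52 [0.5672 0.2325 0.149 ] [0.5613 0.2298] [0.5727 0.2351]
wrist 0.158 641 [0.5683 0.2203 0.1716] [0.5615 0.2043] [0.5733 0.2335]
wrist 0.298 9584 [0.5907 0.2171 0.3166] [0.5724 0.185 ] [0.6058 0.2505]
wrist 0.318 2961 [0.5883 0.2006 0.3292] [0.5693 0.1843] [0.6091 0.2057]
sleeve wrist 1339 ((0.5796239376068115, 0.21819756925106049), 0.04019460082054138) [0.5409 0.1831] [0.6194 0.2571]
side 0.138 132 [0.5721 0.2046 0.1489] [0.5604 0.1945] [0.598  0.2299]
side 0.158 139 [0.5744 0.2085 0.1691] [0.5618 0.1966] [0.599  0.2333]
side 0.178 66 [0.5797 0.2127 0.188 ] [0.5747 0.2071] [0.591  0.2321]
side 0.198 62 [0.5808 0.2131 0.208 ] [0.575  0.2071] [0.5927 0.224 ]
side 0.218 59 [0.5822 0.2125 0.2284] [0.5763 0.208 ] [0.5929 0.2264]
side 0.238 74 [0.5829 0.2134 0.2483] [0.5775 0.2068] [0.5953 0.2291]
side 0.258 63 [0.5849 0.2137 0.2688] [0.5785 0.209 ] [0.5967 0.2274]
side 0.278 47 [0.5835 0.2136 0.2863] [0.5787 0.2057] [0.5952 0.227 ]
side 0.298 77 [0.583  0.1973 0.3112] [0.5682 0.184 ] [0.598  0.2513]
side 0.318 87 [0.5889 0.1909 0.3274] [0.5683 0.1836] [0.6013 0.2149]
sleeve side 279 ((0.5824142098426819, 0.21576257050037384), 0.0432463139295578) [0.5396 0.177 ] [0.6244 0.2581]
[291 201]
```

View pics/v7.png

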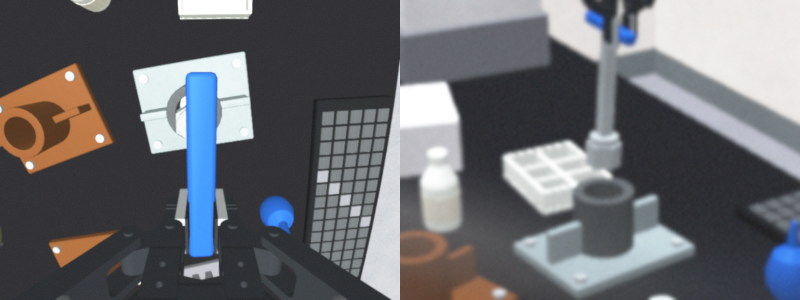

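Socket end is about (0.579, 0.215) against the sleeve at (0.580, 0.218), so I'm adding +3 mm in y and entering the bore.

carry_out(rows=[[[0.0, 0.0, 0.003, -0.015, 0], [0.0, 0, 0.003, -0.03, 0], [0.0, 0, 0.003, -0.04, 0], [0.0, 0, 0.003, -0.047, 0], [0.0, 0, 0.003, -0.055, 0], [0.0, 0, 0.003, -0.055, 0]]])

```text
clock: 10.85
ee_pos: [0.5894, 0.1963, 0.2576]
tcp_rot: [-2.299, -2.141, 0.001]
contact_force: [-0.1, -0.3, -3.7]
width: 0.0135
grip_force: 107.9
```

carry_out(rows=[[[0.0, 0, 0, -0.01, 0], [0.0, 0, 0, -0.02, 0], [0.0, 0, 0, -0.03, 0], [0.0, 0, 0, -0.036, 0], [0.0, 0, 0, -0.036, 0]]])

```text
clock: 11.48
ee_pos: [0.5894, 0.1963, 0.2217]
tcp_rot: [-2.298, -2.141, 0.001]
contact_force: [-0.6, -0.1, -4.0]
width: 0.0134
grip_force: 107.9
```

carry_out(rows=[[[0.0, -0.001, 0, -0.006, 0], [0.0, -0.002, 0, -0.011, 0], [0.0, -0.003, 0, -0.015, 0], [0.0, -0.003, 0, -0.015, 0]]])

```text
clock: 11.98
ee_pos: [0.587, 0.196, 0.2069]
tcp_rot: [2.299, 2.14, 0.0]
contact_force: [2.8, -0.3, -5.1]
width: 0.0144
grip_force: 107.6
```

carry_out(rows=[[[0.0, -0.001, 0, -0.004, 0], [0.0, -0.003, 0, -0.008, 0], [0.0, -0.004, 0, -0.011, 0], [0.0, -0.004, 0, -0.011, 0]]])

```text
clock: 12.48
ee_pos: [0.5841, 0.1962, 0.1975]
tcp_rot: [2.298, 2.138, 0.005]
contact_force: [6.2, -3.3, 3.9]
width: 0.0136
grip_force: 108.8
```

Nearly seated, with light contact. Releasing so it drops home.

carry_out(rows=[[[0.02, 0, 0, 0, 0], [0.035, 0, 0, 0, 0], [0.05, 0, 0, 0, 0], [0.05, 0, 0, 0, 0]]], force=20)

```text
clock: 12.98
ee_pos: [0.5823, 0.1967, 0.1961]
tcp_rot: [-2.298, -2.141, 0.001]
contact_force: [0.7, -0.1, 0.0]
width: 0.0502
grip_force: 0.0
```

carry_out(rows=[[[0.05, 0, 0, 0.04, 0], [0.05, 0, 0, 0.08, 0], [0.05, 0, 0, 0.1, 0], [0.05, 0, 0, 0.1, 0]]])

```text
clock: 13.48
ee_pos: [0.5829, 0.1971, 0.2976]
tcp_rot: [2.298, 2.141, 0.004]
contact_force: [0.8, 0.8, 0.1]
width: 0.0498
grip_force: 0.0
```

```bash
cat >> h.py <<'E'
def barpose(f):
    C,im,d=snap("wrist",f);Y,X=np.mgrid[0:480,0:640];uv=np.c_[X.ravel(),Y.ravel()]
    m=cv2.erode(bluebar(C,im,(0,0,640,480),0),np.ones((3,3))).ravel()>0
    P=pts(C,d,uv[m]);P=P[(np.hypot(P[:,0]-.58,P[:,1]-.218)<.08)&(P[:,2]>.15)]
    z=np.median(P[:,2]);T=P[abs(P[:,2]-z)<.004];r=cv2.minAreaRect(T[:,:2].astype(np.float32));print("bar",r)
    A=np.c_[T[:,:2]-T[:,:2].mean(0),np.ones(len(T))];q=np.linalg.lstsq(A,T[:,2],rcond=None)[0];print("top z",q[2].round(4),"slopes deg",np.degrees(q[:2]).round(1),len(T))
    o=get_obs();R=cv2.Rodrigues(np.array(o["tcp_rot"]))[0];print("tcp",o["ee_pos"].round(4),"yaw",np.degrees(np.arctan2(R[1,1],R[0,1])).round(1),"j7",o["joints"][6].round(3),o["clock"])
E
python3 -c "
from h import *
barpose('w8');snap('side','s8')"
```

```text
bar ((0.5791091322898865, 0.21870891749858856), (0.10880835354328156, 0.015717340633273125), 86.38050842285156)
top z 0.2003 slopes deg [-0.9  0. ] 4364
tcp [0.5825 0.1966 0.2962] yaw -4.1 j7 -0.774 13.525
```

The bar top is at 0.2003 (seated would be 0.201) and level, so the key is fully on the nut. Next I turn the tool by +180° to leave room for the clockwise turn, then regrasp the bar at its centre.

carry_out(rows=[[[0.05, 0, 0.003, 0, 10], [0.05, 0, 0.006, 0, 20], [0.05, 0, 0.009, 0, 30], [0.05, 0, 0.012, 0, 40], [0.05, -0.001, 0.015, 0, 50], [0.05, -0.002, 0.018, 0, 60], [0.05, -0.003, 0.022, 0, 70], [0.05, -0.003, 0.022, 0, 80]]])

```text
clock: 14.58
ee_pos: [0.579, 0.2185, 0.2946]
tcp_rot: [-0.374, -3.117, 0.001]
contact_force: [-0.1, 0.2, -0.1]
width: 0.0501
grip_force: 0.0
```

carry_out(rows=[[[0.05, 0, 0, 0, 10], [0.05, 0, 0, 0, 20], [0.05, 0, 0, 0, 30], [0.05, 0, 0, 0, 40], [0.05, 0, 0, 0, 50], [0.05, 0, 0, 0, 60], [0.05, 0, 0, 0, 70], [0.05, 0, 0, 0, 80]]])

```text
clock: 15.58
ee_pos: [0.5793, 0.2181, 0.2945]
tcp_rot: [1.717, -2.628, -0.001]
contact_force: [0.1, 0.9, 0.1]
width: 0.0497
grip_force: 0.0
```

carry_out(rows=[[[0.05, 0, 0, 0, 10], [0.05, 0, 0, 0, 20], [0.05, 0, 0, 0, 20], [0.05, 0, 0, 0, 20]]])

```text
clock: 16.08
ee_pos: [0.5794, 0.2184, 0.2955]
tcp_rot: [2.136, -2.302, -0.001]
contact_force: [0.4, -0.7, 0.1]
width: 0.0502
grip_force: 0.0
```

```bash
python3 -c "
from h import *
barpose('w9')"
```

```text
bar ((0.5789928436279297, 0.21737906336784363), (0.10707318782806396, 0.015498771332204342), 86.48828125)
top z 0.2001 slopes deg [ 1.1 -0. ] 4026
tcp [0.5795 0.2184 0.2957] yaw 175.8 j7 1.988 16.125
```

carry_out(rows=[[[0.05, 0, 0, -0.05, 0], [0.05, 0, 0, -0.09, 0], [0.05, 0, 0, -0.104, 0], [0.05, 0, 0, -0.104, 0], [0.02, 0, 0, -0.104, 0], [0.0, 0, 0, -0.104, 0], [0.0, 0, 0, -0.104, 0], [0.0, 0, 0, -0.104, 0]]], force=60)

```text
clock: 17.12
ee_pos: [0.5801, 0.2191, 0.194]
tcp_rot: [-2.139, 2.297, -0.001]
contact_force: [0.2, 0.2, 6.1]
width: 0.0151
grip_force: 59.4
```

carry_out(rows=[[[0.0, 0, 0, 0, -8], [0.0, 0, 0, 0, -16], [0.0, 0, 0, 0, -24], [0.0, 0, 0, 0, -32], [0.0, 0, 0, 0, -40], [0.0, 0, 0, 0, -40]]])

```text
clock: 17.88
ee_pos: [0.5805, 0.2189, 0.194]
tcp_rot: [-1.224, 2.889, -0.001]
contact_force: [0.7, -1.6, 7.6]
width: 0.0148
grip_force: 60.1
```

```bash
python3 -c "
from h import *
o=get_obs();print(o['wrist_torque'].round(2),o['contact_force'].round(1),o['joints'].round(2))"
```

```text
[-0.14 -0.32 -0.07] [ 0.7 -1.6  7.6] [ 0.22  0.78 -1.18  1.59  0.75  1.28  1.3 ]
```

carry_out(rows=[[[0.0, 0, 0, 0, -8], [0.0, 0, 0, 0, -16], [0.0, 0, 0, 0, -24], [0.0, 0, 0, 0, -32], [0.0, 0, 0, 0, -40], [0.0, 0, 0, 0, -48], [0.0, 0, 0, 0, -48]]])

```text
clock: 18.75
ee_pos: [0.5805, 0.2192, 0.194]
tcp_rot: [0.055, 3.138, 0.001]
contact_force: [0.6, -0.6, 7.5]
width: 0.0148
grip_force: 60.1
```

```bash
cat >> h.py <<'E'
def st():
    o=get_obs();R=cv2.Rodrigues(np.array(o["tcp_rot"]))[0];print(o['wrist_torque'].round(2),o['contact_force'].round(1),"yaw",np.degrees(np.arctan2(R[1,1],R[0,1])).round(2),o["ee_pos"].round(4),o["joints"][6].round(2),o["clock"])
E
python3 -c "
from h import *
st()"
```

```text
[-0.15 -0.31 -0.1 ] [ 0.6 -0.6  7.5] yaw 87.99 [0.5805 0.2192 0.194 ] 0.58 18.75
```

carry_out(rows=[[[0.0, 0, 0, 0, -5], [0.0, 0, 0, 0, -10], [0.0, 0, 0, 0, -15], [0.0, 0, 0, 0, -18], [0.0, 0, 0, 0, -18]]])

```text
clock: 19.38
ee_pos: [0.5805, 0.2193, 0.194]
tcp_rot: [0.543, 3.091, 0.003]
contact_force: [1.4, 0.2, 8.6]
width: 0.0149
grip_force: 60.1
```

```bash
python3 -c "
from h import *
st()"
```

```text
[-0.17 -0.29  0.16] [1.4 0.2 8.6] yaw 70.09 [0.5805 0.2193 0.194 ] 0.32 19.375
```

carry_out(rows=[[[0.0, 0, 0, 0, -3], [0.0, 0, 0, 0, -6], [0.0, 0, 0, 0, -6]]])

```text
clock: 19.75
ee_pos: [0.5805, 0.2193, 0.194]
tcp_rot: [0.704, 3.059, 0.003]
contact_force: [1.1, 0.2, 7.9]
width: 0.0146
grip_force: 60.1
```

```bash
python3 -c "
from h import *
st()"
```

```text
[-0.12 -0.32  0.12] [1.1 0.2 7.9] yaw 64.09 [0.5805 0.2193 0.194 ] 0.23 19.75
```

carry_out(rows=[[[0.0, 0, 0, 0, -2], [0.0, 0, 0, 0, -4], [0.0, 0, 0, 0, -4]]])

```text
clock: 20.12
ee_pos: [0.5805, 0.2193, 0.194]
tcp_rot: [0.81, 3.032, 0.003]
contact_force: [1.9, -0.7, 7.8]
width: 0.015
grip_force: 60.1
```

```bash
python3 -c "
from h import *
st()"
```

```text
[-0.13 -0.34  0.2 ] [ 1.9 -0.7  7.8] yaw 60.11 [0.5805 0.2193 0.194 ] 0.17 20.125
```

carry_out(rows=[[[0.0, 0, 0, 0, -2], [0.0, 0, 0, 0, -4], [0.0, 0, 0, 0, -4]]])

```text
clock: 20.5
ee_pos: [0.5805, 0.2194, 0.194]
tcp_rot: [0.913, 3.003, 0.003]
contact_force: [0.6, -0.8, 8.0]
width: 0.0151
grip_force: 60.9
```

```bash
python3 -c "
from h import *
st()"
```

```text
[-0.13 -0.37  0.72] [ 0.6 -0.8  8. ] yaw 56.18 [0.5805 0.2194 0.194 ] 0.11 20.5
```

Torque has jumped to 0.72 N m, so it's at the stop. Snugging it a little further with a firmer grip.

carry_out(rows=[[[0.0, 0, 0, 0, 0], [0.0, 0, 0, 0, -2], [0.0, 0, 0, 0, -4], [0.0, 0, 0, 0, -4]]], force=110)

```text
clock: 21.0
ee_pos: [0.5805, 0.2195, 0.1942]
tcp_rot: [1.015, 2.969, 0.003]
contact_force: [1.5, -1.5, 7.9]
width: 0.0137
grip_force: 108.5
```

```bash
python3 -c "
from h import *
st()"
```

```text
[-0.27 -0.36  1.21] [ 1.5 -1.5  7.9] yaw 52.25 [0.5805 0.2195 0.1942] 0.05 21.0
```

carry_out(rows=[[[0.0, 0, 0, 0, -2], [0.0, 0, 0, 0, -4], [0.0, 0, 0, 0, -4]]])

```text
clock: 21.38
ee_pos: [0.5806, 0.2194, 0.1941]
tcp_rot: [1.12, 2.932, 0.004]
contact_force: [1.9, 0.0, 9.5]
width: 0.0144
grip_force: 108.0
```

```bash
python3 -c "
from h import *
st()"
```

```text
[-0.22 -0.35  0.58] [1.9 0.  9.5] yaw 48.19 [0.5806 0.2194 0.1941] -0.01 21.375
```

Torque dropped, so the bar may be slipping in the pads. Letting go to measure the key's angle.

carry_out(rows=[[[0.03, 0, 0, 0, 0], [0.05, 0, 0, 0, 0], [0.05, 0, 0, 0, 0], [0.05, 0, 0, 0.04, 0], [0.05, 0, 0, 0.08, 0], [0.05, 0, 0, 0.104, 0], [0.05, 0, 0, 0.104, 0]]])

```text
clock: 22.25
ee_pos: [0.58, 0.2192, 0.298]
tcp_rot: [1.126, 2.93, 0.004]
contact_force: [0.1, 0.1, -0.4]
width: 0.0499
grip_force: 0.0
```

```bash
python3 -c "
from h import *
barpose('w10')"
```

```text
bar ((0.5796808004379272, 0.21852873265743256), (0.015380891971290112, 0.10965132713317871), 49.79066848754883)
top z 0.2003 slopes deg [-0.4 -0.6] 4012
tcp [0.5796 0.2186 0.2965] yaw 47.9 j7 0.063 22.3
```

The key has turned 126° and is still fully down. Regrasping it to confirm the stop is hard.

carry_out(rows=[[[0.05, 0, 0, -0.05, 1], [0.05, 0, 0, -0.09, 2], [0.05, 0, 0, -0.103, 2], [0.02, 0, 0, -0.103, 2], [0.0, 0, 0, -0.103, 2], [0.0, 0, 0, -0.103, 2], [0.0, 0, 0, -0.103, 2], [0.0, 0, 0, -0.103, 2]]], force=120)

```text
clock: 23.3
ee_pos: [0.5803, 0.2194, 0.1949]
tcp_rot: [1.075, 2.949, 0.004]
contact_force: [1.0, 0.6, 6.1]
width: 0.0136
grip_force: 118.2
```

carry_out(rows=[[[0.0, 0, 0, 0, -1.5], [0.0, 0, 0, 0, -3], [0.0, 0, 0, 0, -3]]])

```text
clock: 23.68
ee_pos: [0.5802, 0.2195, 0.195]
tcp_rot: [1.148, 2.921, 0.003]
contact_force: [0.5, 0.5, 7.0]
width: 0.0134
grip_force: 119.1
```

```bash
python3 -c "
from h import *
st()"
```

```text
[ 0.12 -0.15  1.17] [0.5 0.5 7. ] yaw 47.08 [0.5802 0.2195 0.195 ] -0.02 23.675
```

carry_out(rows=[[[0.0, 0, 0, 0, -1.5], [0.0, 0, 0, 0, -3], [0.0, 0, 0, 0, -3]]])

```text
clock: 24.05
ee_pos: [0.5803, 0.2193, 0.1949]
tcp_rot: [1.227, 2.889, 0.003]
contact_force: [0.2, 1.7, 6.4]
width: 0.0136
grip_force: 122.0
```

```bash
python3 -c "
from h import *
st()"
```

```text
[ 0.23 -0.04  0.58] [0.2 1.7 6.4] yaw 43.99 [0.5803 0.2193 0.1949] -0.07 24.05
```

carry_out(rows=[[[0.0, 0, 0, 0, -1.5], [0.0, 0, 0, 0, -3], [0.0, 0, 0, 0, -3]]])

```text
clock: 24.42
ee_pos: [0.58, 0.218, 0.1934]
tcp_rot: [1.305, 2.857, -0.0]
contact_force: [1.1, 1.7, -4.0]
width: 0.0137
grip_force: 144.7
```

```bash
python3 -c "
from h import *
st()"
```

```text
[ 0.18 -0.24  0.23] [ 1.1  1.7 -4. ] yaw 40.91 [0.58   0.218  0.1934] -0.11 24.425
```

carry_out(rows=[[[0.03, 0, 0, 0, 0], [0.05, 0, 0, 0, 0], [0.05, 0, 0, 0, 0], [0.05, 0, 0, 0.04, 0], [0.05, 0, 0, 0.08, 0], [0.05, 0, 0, 0.104, 0], [0.05, 0, 0, 0.104, 0]]], force=60)

```text
clock: 25.3
ee_pos: [0.58, 0.2192, 0.2992]
tcp_rot: [1.303, 2.856, 0.004]
contact_force: [0.4, -0.4, -0.5]
width: 0.05
grip_force: 0.0
```

```bash
python3 -c "
from h import *
barpose('w11');snap('top','t11')"
```

```text
bar ((0.5798910856246948, 0.2180374264717102), (0.015450959093868732, 0.10899791121482849), 40.961997985839844)
top z 0.2003 slopes deg [-0.2 -0.3] 3949
tcp [0.5796 0.2186 0.2976] yaw 40.9 j7 -0.041 25.35
```

View pics/w11.png

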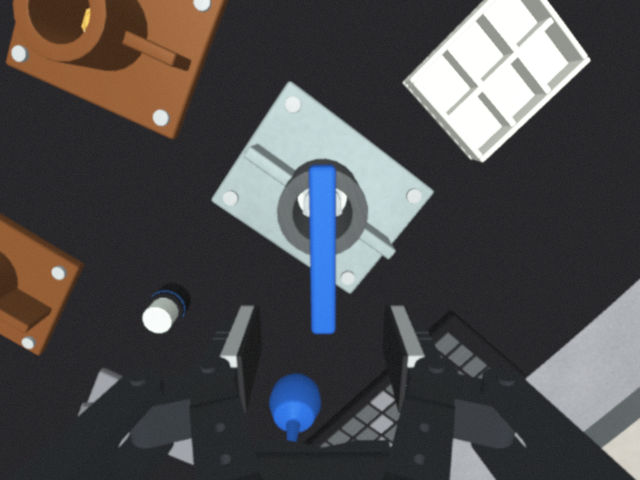

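The bar is still level and fully down (0.2003) and has now followed the tool to 41°, so the earlier resistance may have been binding. I'll regrasp without pressing down and go on in small steps, watching the torque.

carry_out(rows=[[[0.05, 0, 0, -0.05, 0], [0.05, 0, 0, -0.09, 0], [0.05, 0, 0, -0.104, 0], [0.02, 0, 0, -0.104, 0], [0.0, 0, 0, -0.104, 0], [0.0, 0, 0, -0.104, 0], [0.0, 0, 0, -0.104, 0], [0.0, 0, 0, -0.1025, 0]]], force=100)

```text
clock: 26.4
ee_pos: [0.5797, 0.2183, 0.1948]
tcp_rot: [1.305, 2.857, -0.0]
contact_force: [-3.3, 3.5, -3.7]
width: 0.0142
grip_force: 128.1
```

```bash
python3 -c "
from h import *
st()"
```

```text
[ 1.62  1.25 -0.12] [-3.3  3.5 -3.7] yaw 40.91 [0.5797 0.2183 0.1948] -0.11 26.4
```

carry_out(rows=[[[0.0, 0, 0, 0, -1.5], [0.0, 0, 0, 0, -3], [0.0, 0, 0, 0, -3]]])

```text
clock: 26.78
ee_pos: [0.5794, 0.2186, 0.1947]
tcp_rot: [-1.38, -2.822, 0.0]
contact_force: [-5.0, 6.3, -0.7]
width: 0.014
grip_force: 130.1
```

```bash
python3 -c "
from h import *
st()"
```

```text
[ 1.55  1.21 -0.15] [-5.   6.3 -0.7] yaw 37.9 [0.5794 0.2186 0.1947] -0.16 26.775
```

carry_out(rows=[[[0.0, 0, 0, 0, -1.5], [0.0, 0, 0, 0, -3], [0.0, 0, 0, 0, -3]]])

```text
clock: 27.15
ee_pos: [0.5797, 0.2183, 0.1948]
tcp_rot: [1.453, 2.785, -0.0]
contact_force: [-0.2, 6.5, -1.8]
width: 0.0144
grip_force: 121.3
```

```bash
python3 -c "
from h import *
st()"
```

```text
[1.64 1.09 0.49] [-0.2  6.5 -1.8] yaw 34.89 [0.5797 0.2183 0.1948] -0.2 27.15
```

carry_out(rows=[[[0.0, 0, 0, 0, -1.5], [0.0, 0, 0, 0, -3], [0.0, 0, 0, 0, -3]]])

```text
clock: 27.52
ee_pos: [0.5795, 0.2187, 0.1948]
tcp_rot: [-1.525, -2.746, -0.0]
contact_force: [6.9, -6.5, -1.5]
width: 0.0141
grip_force: 130.2
```

```bash
python3 -c "
from h import *
st()"
```

```text
[-1.47 -1.61  0.02] [ 6.9 -6.5 -1.5] yaw 31.91 [0.5795 0.2187 0.1948] -0.24 27.525
```

carry_out(rows=[[[0.03, 0, 0, 0, 0], [0.05, 0, 0, 0, 0], [0.05, 0, 0, 0, 0], [0.05, 0, 0, 0.04, 0], [0.05, 0, 0, 0.08, 0], [0.05, 0, 0, 0.104, 0], [0.05, 0, 0, 0.104, 0]]])

```text
clock: 28.4
ee_pos: [0.5801, 0.2192, 0.3008]
tcp_rot: [1.523, 2.745, 0.005]
contact_force: [-0.1, -0.2, -1.5]
width: 0.05
grip_force: 0.0
```

```bash
python3 -c "
from h import *
barpose('w12')"
```

```text
bar ((0.5791544914245605, 0.21863970160484314), (0.01562221348285675, 0.10869041085243225), 30.765539169311523)
top z 0.2003 slopes deg [-0.5 -0.4] 3976
tcp [0.5797 0.2186 0.2992] yaw 31.9 j7 -0.176 28.45
```

carry_out(rows=[[[0.05, 0, 0, -0.05, -1], [0.05, 0, 0, -0.09, -1], [0.05, 0, 0, -0.104, -1], [0.02, 0, 0, -0.104, -1], [0.0, 0, 0, -0.104, -1], [0.0, 0, 0, -0.104, -1], [0.0, 0, 0, -0.104, -1], [0.0, 0, 0, -0.104, -1]]], force=50)

```text
clock: 29.45
ee_pos: [0.5803, 0.2191, 0.1962]
tcp_rot: [1.548, 2.732, 0.004]
contact_force: [0.1, 1.1, 5.8]
width: 0.0149
grip_force: 51.3
```

```bash
python3 -c "
from h import *
st()"
```

```text
[ 0.04 -0.04  0.02] [0.1 1.1 5.8] yaw 30.94 [0.5803 0.2191 0.1962] -0.26 29.45
```

carry_out(rows=[[[0.0, 0, 0, 0, -1.5], [0.0, 0, 0, 0, -3], [0.0, 0, 0, 0, -3]]])

```text
clock: 29.82
ee_pos: [0.5802, 0.2193, 0.1962]
tcp_rot: [1.619, 2.691, 0.004]
contact_force: [0.3, 0.2, 6.6]
width: 0.0149
grip_force: 51.3
```

```bash
python3 -c "
from h import *
st()"
```

```text
[ 0.15 -0.    0.06] [0.3 0.2 6.6] yaw 27.93 [0.5802 0.2193 0.1962] -0.3 29.825
```

carry_out(rows=[[[0.0, 0, 0, 0, -1.5], [0.0, 0, 0, 0, -3], [0.0, 0, 0, 0, -3]]])

```text
clock: 30.2
ee_pos: [0.5803, 0.2194, 0.1962]
tcp_rot: [1.689, 2.647, 0.004]
contact_force: [0.6, 0.7, 6.3]
width: 0.015
grip_force: 51.2
```

```bash
python3 -c "
from h import *
st()"
```

```text
[ 0.25 -0.09  0.07] [0.6 0.7 6.3] yaw 24.94 [0.5803 0.2194 0.1962] -0.35 30.2
```

The key now turns freely, so I over-torqued it at 58° and the socket probably slipped over the nut by one flat. If so, the stop should show up again 60° further on, near -2°. Moving on gently to check.

carry_out(rows=[[[0.0, 0, 0, 0, -5], [0.0, 0, 0, 0, -10], [0.0, 0, 0, 0, -15], [0.0, 0, 0, 0, -18], [0.0, 0, 0, 0, -18]]])

```text
clock: 30.82
ee_pos: [0.5805, 0.2196, 0.1962]
tcp_rot: [2.081, 2.351, 0.005]
contact_force: [1.3, 0.2, 6.0]
width: 0.0147
grip_force: 51.3
```

```bash
python3 -c "
from h import *
st()"
```

```text
[ 0.41 -0.34  0.08] [1.3 0.2 6. ] yaw 6.97 [0.5805 0.2196 0.1962] -0.61 30.825
```

carry_out(rows=[[[0.0, 0, 0, 0, -2], [0.0, 0, 0, 0, -4], [0.0, 0, 0, 0, -4]]])

```text
clock: 31.2
ee_pos: [0.5805, 0.2196, 0.1962]
tcp_rot: [2.162, 2.278, 0.006]
contact_force: [0.9, 1.3, 5.9]
width: 0.0153
grip_force: 51.3
```

```bash
python3 -c "
from h import *
st()"
```

```text
[ 0.39 -0.36  0.19] [0.9 1.3 5.9] yaw 3.0 [0.5805 0.2196 0.1962] -0.67 31.2
```

carry_out(rows=[[[0.0, 0, 0, 0, -1.5], [0.0, 0, 0, 0, -3], [0.0, 0, 0, 0, -3]]])

```text
clock: 31.58
ee_pos: [0.5806, 0.2196, 0.1962]
tcp_rot: [2.221, 2.221, 0.006]
contact_force: [1.9, 2.0, 6.8]
width: 0.0148
grip_force: 51.3
```

```bash
python3 -c "
from h import *
st()"
```

```text
[ 0.44 -0.39  0.18] [1.9 2.  6.8] yaw 0.01 [0.5806 0.2196 0.1962] -0.71 31.575
```

carry_out(rows=[[[0.0, 0, 0, 0, -1], [0.0, 0, 0, 0, -2], [0.0, 0, 0, 0, -2]]])

```text
clock: 31.95
ee_pos: [0.5805, 0.2196, 0.1962]
tcp_rot: [2.258, 2.183, 0.006]
contact_force: [1.5, 1.3, 6.3]
width: 0.015
grip_force: 51.4
```

```bash
python3 -c "
from h import *
st()"
```

```text
[ 0.39 -0.4   0.48] [1.5 1.3 6.3] yaw -1.95 [0.5805 0.2196 0.1962] -0.74 31.95
```

The torque rises again at -2°, exactly 60° on, so the nut is against its hard stop. One more light nudge, then release and withdraw.

carry_out(rows=[[[0.0, 0, 0, 0, -1.2], [0.0, 0, 0, 0, -1.2]]])

```text
clock: 32.2
ee_pos: [0.5805, 0.2196, 0.1962]
tcp_rot: [2.28, 2.159, 0.006]
contact_force: [0.7, 1.5, 6.8]
width: 0.015
grip_force: 51.5
```

```bash
python3 -c "
from h import *
st()"
```

```text
[ 0.39 -0.44  0.62] [0.7 1.5 6.8] yaw -3.13 [0.5805 0.2196 0.1962] -0.76 32.2
```

carry_out(rows=[[[0.03, 0, 0, 0, 0], [0.05, 0, 0, 0, 0], [0.05, 0, 0, 0, 0], [0.05, 0, 0, 0.04, 0], [0.05, 0, 0, 0.08, 0], [0.05, 0, 0, 0.11, 0], [0.05, 0, 0, 0.11, 0]]])

```text
clock: 33.08
ee_pos: [0.5802, 0.2191, 0.3071]
tcp_rot: [2.283, 2.156, 0.006]
contact_force: [-0.1, -0.2, -0.6]
width: 0.0497
grip_force: 0.0
```

```bash
python3 -c "
from h import *
barpose('w13')"
```

```text
bar ((0.5794627666473389, 0.21843837201595306), (0.10958396643400192, 0.015729332342743874), 88.27497863769531)
top z 0.2004 slopes deg [-0.6  0. ] 3811
tcp [0.5797 0.2186 0.3053] yaw -3.3 j7 -0.705 33.125
```

The key is upright and fully down (top 0.2004), it rests at the stop angle, and the gripper is clear. Handing in.

```bash
python3 -c "
from station import close_job
print(close_job())"
```

```text
the job is handed in; nothing more can be done
None
```

The job is handed in: the key stands upright and fully down on the nut, and the nut is tight against its stop by torque; I tightened too far the first time and the socket seems to have slipped one flat, but the stop came up again exactly 60° on.

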